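# Build up a machine stack light on its foot

## Task

Build the stack light upright on the foot that is screwed to the wooden block, one piece at a time from the bottom up: first the green module, then amber, then red, and last the white cap on top, each seated fully home over the spigot of the piece below and let go. Leave the blue spare module, the screw jar and the screwdriver where they are.

Things in the scene. Friction and masses are not known exactly. Their poses are not given: they have to be found in the camera images.
- green: Loose green stack-light module: upright plastic cylinder 56 mm wide, green body 40 mm high, on top a black tapered spigot 10 mm high (34 mm wide at root, 24 at end); underneath a hidden socket 40 mm wide, 14 deep. 60 to 130 g. Origin: centre of underside; z up, yaw free. Seated home it rests on the shoulder below, 3 mm play each side: its origin is 40 mm above the lower piece's origin.
- amber: Loose amber stack-light module: upright plastic cylinder 56 mm wide, amber body 40 mm high, on top a black tapered spigot 10 mm high (34 mm wide at root, 24 at end); underneath a hidden socket 40 mm wide, 14 deep. 60 to 130 g. Origin: centre of underside; z up, yaw free. Seated home it rests on the shoulder below, 3 mm play each side: its origin is 40 mm above the lower piece's origin.
- red: Loose red stack-light module: upright plastic cylinder 56 mm wide, red body 40 mm high, on top a black tapered spigot 10 mm high (34 mm wide at root, 24 at end); underneath a hidden socket 40 mm wide, 14 deep. 60 to 130 g. Origin: centre of underside; z up, yaw free. Seated home it rests on the shoulder below, 3 mm play each side: its origin is 40 mm above the lower piece's origin.
- cap: Loose plain white plastic end cap, round, 56 mm wide: straight side 30 mm high, then a low dome to 38 mm, no spigot on top; underneath the same hidden socket as the modules (40 mm wide, 14 deep). 50 to 100 g. Stands dome up. Origin: centre of underside; z up, yaw free. Seated home its origin is 40 mm above the red module's origin.
- foot: Fixed foot to build on: wooden block 105 x 105 x 20 mm; on it a round foot (black flange 68 mm wide to 26 mm height, then grey, 58 mm wide, flat shoulder at 40 mm height) and in the middle a black tapered spigot (34 mm wide at root, 24 at end) up to 50 mm. Origin: centre of the block's underside, on the table; z up. The green module seated home has its origin 40 mm above this one.
- blue: Bystander, spare, not to be used: loose blue stack-light module: upright plastic cylinder 56 mm wide, blue body 40 mm high, on top a black tapered spigot 10 mm high (34 mm wide at root, 24 at end); underneath a hidden socket 40 mm wide, 14 deep. 60 to 130 g. Origin: centre of underside; z up, yaw free.
- jar: Bystander: loose closed clear-glass screw jar with a dark steel lid, 52 mm in diameter and 62 mm high, about 150 g. Origin: centre of the underside, z up.
- screwdriver: Bystander: loose screwdriver with an orange handle and steel blade, 190 mm long, lying on the table at the robot's left. Origin: below its middle on the table; x points along it from handle to blade.
Not all that is in view belongs to the job. There is more than one size of the amber; the one meant has the size given above. Of the things that look like the green, the smallest one is meant.

How it is judged:
By the outcome, as a careful person would: the job done as asked, in the order asked, and still so for the second after the job is handed in, with the robot touching nothing.
It also fails if it takes over 115 s, if anything falls off the work surface, if the arm or the gripper's body presses on something with over 40 N, if the wrist force passes 120 N, or if a joint passes its speed limit or range.

## Robot

A 6-joint arm with a two-finger parallel gripper is mounted at the origin on the work surface. World frame = base frame: x ahead of the robot, y to its left, z up, the work surface at z = 0. Lengths are in mm, angles in rad, forces in N, time in s.
With the tool pointing down it reaches from about 225 to 875 mm from the base axis. Payload 3.4 kg.
Tool frame: the origin (TCP) lies midway between the tips of the shut fingers; the grasp point (between the pads) lies 19 mm behind it; z points along the fingers, y is the line along which they close (so a half turn about z gives the same grasp; the last joint's range is limited). The gripper opens to 85 mm and grips with 20 to 120 N. Pads are 22 mm wide; open, the fingers measure 114 mm over their backs; the gripper's body (76 mm by 85 mm) begins 54 mm behind the grasp point. The pads swing forward as they close: fully open they stand 13 mm farther back than shut.
Start: joints at [-0.121, 0.276, 1.505, -0, 1.361, -0.121], TCP at [575.033, -0.009, 231.328] pointing down, gripper open.
Joint ranges: [-2.89, 2.89], [-0.75, 2.08], [0.22, 2.7], [-1.18, 4.32], [0.11, 2.71], [-2.7, 2.7]. Speed limits (rad/s): [2.57, 2.57, 3.14, 3.14, 3.14, 3.14].

## Interface

Orientations are given as a unit quaternion [w, x, y, z].
In Python, from plant import arm, imaging gives the robot as it stands. The module is installed in compiled form; this text tells all that it offers.
- The arm moves only by the tool arm_command, never from a script. Its argument "series" is a list of rows, each a list of 6 numbers: the shift along the tool's x, y, z in m, then the turn, a rotation vector about the tool's x, y, z in degrees. A call has 1 to 10 rows; each row shifts and turns the commanded pose from where the row before left it, along the tool's axes as they then stand; what a row does not reach is not made up. A row lasts 1/10 s, in which the tool goes at most 50 mm and 8.59 degrees, less where a joint would pass 70% of its speed; a pose out of reach is approached as far as the arm can. A call with a gripper value outside its range is refused whole. "gripper" is the opening, from 0 (shut) to 1 (fully open), set as the call begins (left out, the last holds). The fingers move at their own pace and stop on an object; "newtons" is the grip in N (left out, the last holds). Time passes only in rows, so rows that do not move let the fingers close. It gives the time, the measured TCP pose, the force, the opening and the grip force at its end, in the units of the state.
- arm.get_state(): the state, without advancing time (a new reading comes with each control period).
- imaging.snapshot(name): name is "scene" or "side" or "wrist"; returns a dict with "color" (420x560x3 uint8, red, green, blue), "intrinsics" (3x3 intrinsics, pixels), "R" (3x3) and "t" (3): a world point X has camera coordinates R X + t. Camera axes: x right, y down, z forward; pixel columns grow to the right and rows downward; lengths in mm; the calibration is good to about 2 mm. A picture is of the moment at which its call begins. There is no depth.
- arm.sign_off(): hands the job in; it is judged then, once.
The state is a dict: "clock": time; "joints": joint angles; "qvel": joint speeds; "effort": joint torques, N m; "position": TCP position; "tcp_rot": TCP orientation; "ft_force": force on the tool from outside, world axes, zero at the start; "ft_torque": the same for the moment, N m; "gripper_width": finger opening in mm; "gripper_force": force on a finger pad.
Only numpy, scipy, OpenCV 4.12 (cv2) and the standard library are available. Lean on these libraries where they do the work, as an engineer would, in place of code of your own. Each camera call takes 0.05 s, during which the arm holds its last target. There are 200 camera calls.

## Working session

There is one attempt and no reset: what is moved stays moved. The work goes in short steps, Python scripts to look and compute and a tool call to move; the robot and the scene stay as the last step left them, time stands still between calls to the robot, and variables do not carry over. Pictures are saved under pics/ and viewed, at most 14 in all, crops included, and the job is handed in when it is done.

Besides the shell and the picture viewer there is one more tool, called as name(argument=value, ...) on one line, values as JSON. arm_command: Moves the arm, as the interface text tells. Its arguments: {"type":"object","properties":{"series":{"type":"array"},"gripper":{"type":"number"},"newtons":{"type":"number"}},"required":["series"]}

```bash
mkdir -p pics; python3 - <<'E'
from plant import arm, imaging
import cv2,pickle
for n in ("scene","side"):
    s=imaging.snapshot(n); pickle.dump(s,open(n+".pkl","wb"))
    cv2.imwrite(f"pics/{n}0.png",cv2.resize(s["color"][:,:,::-1],(800,600),interpolation=cv2.INTER_CUBIC))
    print(n,s["intrinsics"].tolist(),s["R"].round(4).tolist(),s["t"].round(1).tolist())
st=arm.get_state();print(st)
E
```

```text
scene [[533.769687183115, 0.0, 275.50652360226155], [0.0, 533.769687183115, 209.62754274270372], [0.0, 0.0, 1.0]] [[0.6269, 0.7791, 0.0003], [0.5196, -0.4178, -0.7453], [-0.5806, 0.4674, -0.6667]] [-381.5, -243.6, 1554.0]
side [[412.61715696733995, 0.0, 279.2293942829883], [0.0, 412.61715696733995, 212.8651367282195], [0.0, 0.0, 1.0]] [[0.8435, -0.537, -0.0067], [-0.4202, -0.6522, -0.6309], [0.3345, 0.535, -0.7758]] [-422.5, 276.0, 1007.5]
{'clock': 0.1, 'joints': array([-1.20992882e-01,  2.76511121e-01,  1.50599639e+00, -1.77768421e-05,
        1.36067742e+00, -1.21033536e-01]), 'qvel': array([-0.00042829, -0.00053485, -0.00289704,  0.00064379, -0.00120468,
        0.00019722]), 'effort': array([ 1.55745878e-03, -4.17697620e+01, -2.46405226e+01, -1.74112388e-04,
        5.80947395e-03,  2.85749664e-07]), 'position': array([5.74540402e+02, 4.82009194e-02, 2.30542008e+02]), 'tcp_rot': array([-6.21437909e-04,  7.07090868e-01,  7.07122246e-01, -4.97721911e-04]), 'ft_force': array([-0.01187977, -0.23908898, -0.52510318]), 'ft_torque': array([ 0.02962004,  0.00684963, -0.01677586]), 'gripper_force': 0.0, 'gripper_width': 85.30060776062093}
```

View pics/scene0.png

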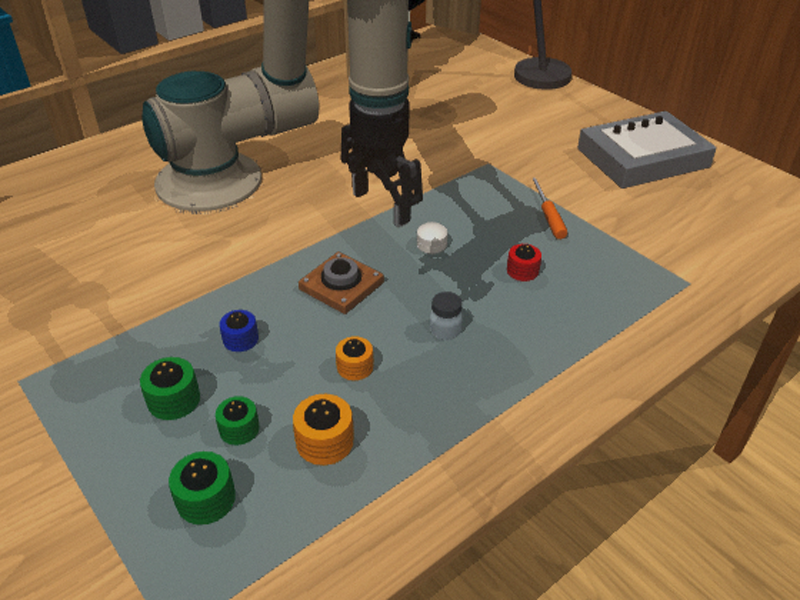

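View pics/side0.png

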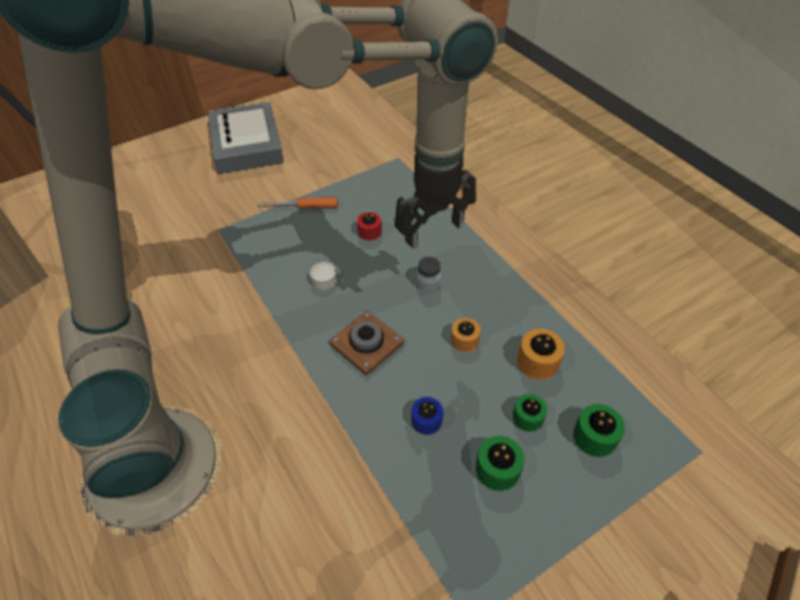

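The scene view shows small green at (237,408), small amber (355,345), red (524,250), cap (432,231) and the foot spigot (341,266). The side view shows them at (531,405), (466,327), (369,217), (323,270) and (366,332). I'll triangulate these.

```bash
cat > h.py <<'E'
import numpy as np
def ray(s,u,v):
    d=s["R"].T@np.linalg.solve(s["intrinsics"],[u,v,1.]); c=-s["R"].T@s["t"]; return c,d/np.linalg.norm(d)
def tri(rs):
    P=[np.eye(3)-np.outer(d,d) for c,d in rs]
    return np.linalg.solve(sum(P),sum(p@c for p,(c,d) in zip(P,rs)))
def plane(s,u,v,z):
    c,d=ray(s,u,v); return c+d*(z-c[2])/d[2]
E
python3 - <<'E'
from h import *; import pickle
a,b=[pickle.load(open(n+".pkl","rb")) for n in("scene","side")]; k=.7
T=dict(green=(237,408,531,405,50),amber=(355,345,466,327,50),red=(524,250,369,217,50),cap=(432,231,323,270,38),foot=(341,266,366,332,50),blue=(238,318,428,407,50),jar=(447,300,429,266,62),bigG1=(170,371,501,456,70),bigG2=(200,473,603,420,70),bigA=(322,412,543,344,70))
for n,(u,v,p,q,z) in T.items():
    print(n,tri([ray(a,u*k,v*k),ray(b,p*k,q*k)]).round(),plane(a,u*k,v*k,z).round()[:2],plane(b,p*k,q*k,z).round()[:2])
E
```

```text
green [ 600. -272.   42.] [ 606. -273.] [ 596. -277.]
amber [606. -74.  44.] [610. -75.] [602. -80.]
red [605. 289.  47.] [608. 286.] [604. 286.]
cap [448. 217.  29.] [457. 210.] [445. 209.]
foot [439.  21.  41.] [447.  17.] [435.  13.]
blue [ 446. -180.   45.] [ 450. -180.] [ 444. -184.]
jar [629.  88.  58.] [631.  89.] [626.  80.]
bigG1 [ 492. -319.   54.] [ 506. -318.] [ 485. -329.]
bigG2 [ 676. -366.   57.] [ 685. -367.] [ 668. -370.]
bigA [ 693. -193.   61.] [ 699. -195.] [ 687. -199.]
```

arm_command(series=[[-0.03, 0.003, 0, 0, 0, 0], [-0.03, 0.003, 0, 0, 0, 0], [-0.03, 0.003, 0, 0, 0, 0], [-0.03, 0.003, 0, 0, 0, 0], [-0.03, 0.003, 0, 0, 0, 0], [-0.03, 0.003, 0, 0, 0, 0], [-0.03, 0.003, 0, 0, 0, 0], [-0.03, 0.003, 0, 0, 0, 0], [-0.035, 0.002, 0, 0, 0, 0], [0, 0, 0, 0, 0, 0]], gripper=1, newtons=35)

```text
clock: 1.1
position: [600.8, -279.6, 230.1]
tcp_rot: [0.0, 0.708, 0.706, -0.001]
ft_force: [0.3, 0.6, -0.6]
gripper_width: 85.5
gripper_force: 0.0
```

```bash
cat >> h.py <<'E'
def look(n,f):
    from plant import imaging; import cv2,pickle
    s=imaging.snapshot(n); pickle.dump(s,open(f+".pkl","wb"))
    cv2.imwrite(f"pics/{f}.png",cv2.resize(s["color"][:,:,::-1],(800,600),interpolation=cv2.INTER_CUBIC)); return s
E
python3 -c "
from h import *
s=look('wrist','w1'); print(-s['R'].T@s['t'],s['R'].round(3))"
```

```text
[ 599.99500394 -203.14148074  372.40488589] [[ 1.    -0.004 -0.001]
 [-0.004 -0.953  0.304]
 [-0.002 -0.304 -0.953]]
```

View pics/w1.png

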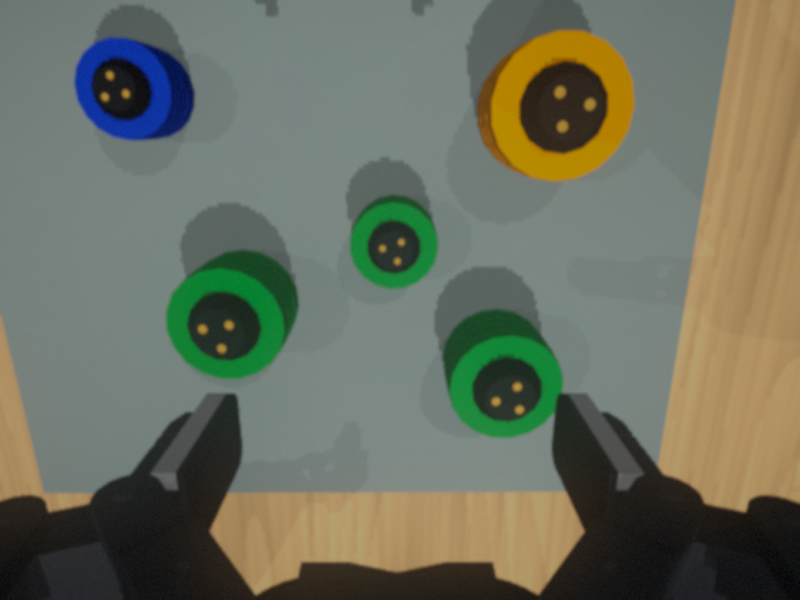

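The small green has its rim at x 351–437 and its body top centred near (394,242), and the big look-alikes are clear of the fingers. I'll check its size and position.

```bash
python3 - <<'E'
from h import *; import pickle
s=pickle.load(open("w1.pkl","rb"));k=.7
p=lambda u,v,z:plane(s,u*k,v*k,z).round(1)
print('green L,R,T,B',p(351,242,40),p(437,242,40),p(394,196,40),p(394,288,40),p(394,247,50))
print('blue',p(75,88,40),p(172,88,40),p(123,38,40),p(123,139,40),p(121,89,50))
E
```

```text
green L,R,T,B [ 570.8 -274.    40. ] [ 624.8 -274.2   40. ] [ 598.  -245.4   40. ] [ 597.7 -304.3   40. ] [ 597.9 -275.1   50. ]
blue [ 414.2 -182.8   40. ] [ 470.2 -183.1   40. ] [ 446.1 -156.7   40. ] [ 437.4 -211.2   40. ] [ 445.5 -184.1   50. ]
```

arm_command(series=[[0.0046, -0.0028, 0.03, 0, 0, 0], [0, 0, 0.035, 0, 0, 0], [0, 0, 0.035, 0, 0, 0], [0, 0, 0.035, 0, 0, 0], [0, 0, 0.03, 0, 0, 0], [0, 0, 0.025, 0, 0, 0], [0, 0, 0.02, 0, 0, 0], [0, 0, 0.015, 0, 0, 0], [0, 0, 0, 0, 0, 0], [0, 0, 0, 0, 0, 0]])

```text
clock: 2.15
position: [598.3, -269.4, 6.4]
tcp_rot: [-0.0, 0.707, 0.707, 0.0]
ft_force: [0.5, 0.3, 1.3]
gripper_width: 85.3
gripper_force: 0.0
```

arm_command(series=[[0, 0, 0, 0, 0, 0], [0, 0, 0, 0, 0, 0], [0, 0, 0, 0, 0, 0], [0, 0, 0, 0, 0, 0], [0, 0, 0, 0, 0, 0], [0, 0, 0, 0, 0, 0], [0, 0, 0, 0, 0, 0], [0, 0, 0, 0, 0, 0]], gripper=0, newtons=35)

```text
clock: 2.95
position: [598.9, -270.7, 7.8]
tcp_rot: [0.001, 0.707, 0.707, 0.0]
ft_force: [0.0, 1.6, 6.1]
gripper_width: 55.1
gripper_force: 37.6
```

arm_command(series=[[0, 0, -0.02, 0, 0, 0], [0, 0, -0.035, 0, 0, 0], [0, 0, -0.035, 0, 0, 0], [0, 0, -0.035, 0, 0, 0], [0.02, -0.015, -0.01, 0, 0, 0], [0.03, -0.025, 0, 0, 0, 0], [0.035, -0.03, 0, 0, 0, 0], [0.035, -0.03, 0, 0, 0, 0], [0.035, -0.03, 0, 0, 0, 0], [0.03, -0.02, 0, 0, 0, 0]])

```text
clock: 3.95
position: [445.3, -83.6, 141.1]
tcp_rot: [-0.001, 0.707, 0.707, -0.0]
ft_force: [-0.2, 0.6, -0.6]
gripper_width: 55.4
gripper_force: 37.4
```

arm_command(series=[[0.02, -0.01, 0, 0, 0, 0], [0, 0, 0, 0, 0, 0], [0, 0, 0, 0, 0, 0], [0, 0, 0, 0, 0, 0]])

```text
clock: 4.35
position: [439.4, -66.4, 141.6]
tcp_rot: [0.001, 0.707, 0.707, 0.0]
ft_force: [-0.1, -0.2, -1.1]
gripper_width: 55.4
gripper_force: 37.4
```

```bash
python3 -c "
from h import *
s=look('wrist','w2'); print(-s['R'].T@s['t'])
from plant import arm;print(arm.get_state()['position'])"
```

```text
[437.89609902   9.9232224  284.00701583]
[439.2659835  -66.4240811  141.40667399]
```

View pics/w2.png

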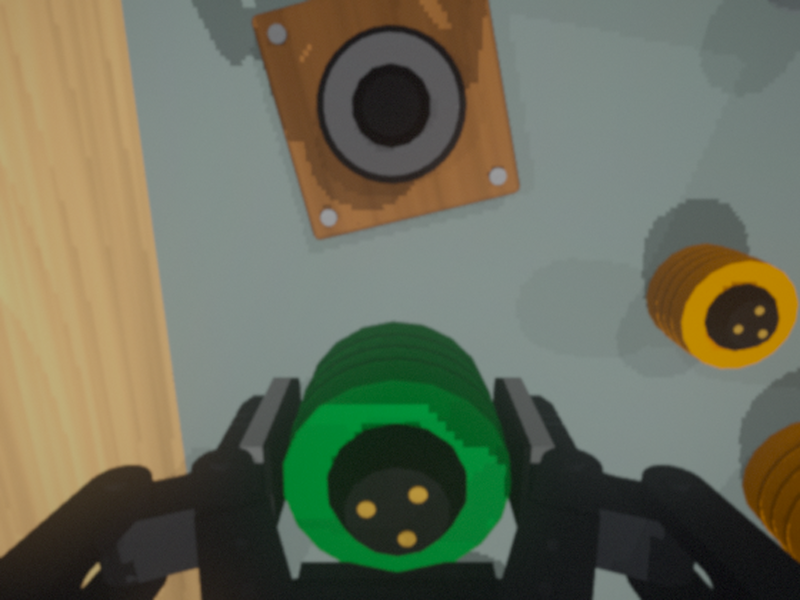

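The foot's shoulder is centred at (392,105) and the held green's top rim at (397,475). Next I'll convert both to world positions.

```bash
python3 - <<'E'
from h import *; import pickle
s=pickle.load(open("w2.pkl","rb"));k=.7
p=lambda u,v,z:plane(s,u*k,v*k,z).round(1)
print('foot',p(392,105,40),p(391,104,50),'w',p(321,105,40),p(463,105,40),p(392,30,40),p(392,181,40))
print('held',p(397,475,174),p(283,475,174),p(510,475,174),p(397,380,174),p(397,570,174))
print('amber',p(740,314,40),p(742,317,50))
E
```

```text
foot [436.4  17.7  40. ] [436.   17.8  50. ] w [406.   17.8  40. ] [466.7  17.7  40. ] [436.5  46.8  40. ] [436.3 -14.2  40. ]
held [438.1 -70.2 174. ] [410.8 -70.2 174. ] [465.2 -70.3 174. ] [438.1 -45.1 174. ] [438.1 -98.8 174. ]
amber [603.5 -77.2  40. ] [597.9 -75.1  50. ]
```

arm_command(series=[[0.03, -0.002, 0, 0, 0, 0], [0.03, 0, 0, 0, 0, 0], [0.028, 0, 0, 0, 0, 0], [0, 0, 0.02, 0, 0, 0], [0, 0, 0.025, 0, 0, 0], [0, 0, 0.02, 0, 0, 0], [0, 0, 0.01, 0, 0, 0], [0, 0, 0, 0, 0, 0], [0, 0, 0, 0, 0, 0]])

```text
clock: 5.3
position: [437.1, 22.1, 66.6]
tcp_rot: [0.0, 0.707, 0.707, 0.0]
ft_force: [0.2, -0.1, -0.9]
gripper_width: 54.9
gripper_force: 37.4
```

arm_command(series=[[0, 0, 0.004, 0, 0, 0], [0, 0, 0.004, 0, 0, 0], [0, 0, 0.003, 0, 0, 0], [0, 0, 0.002, 0, 0, 0], [0, 0, 0, 0, 0, 0], [0, 0, 0, 0, 0, 0]])

```text
clock: 5.9
position: [436.3, 22.6, 53.3]
tcp_rot: [0.0, 0.707, 0.707, 0.0]
ft_force: [-0.5, 0.3, -0.5]
gripper_width: 54.7
gripper_force: 37.4
```

arm_command(series=[[0, 0, 0.002, 0, 0, 0], [0, 0, 0.002, 0, 0, 0], [0, 0, 0.001, 0, 0, 0], [0, 0, 0, 0, 0, 0], [0, 0, 0, 0, 0, 0]])

```text
clock: 6.4
position: [436.2, 22.6, 48.3]
tcp_rot: [0.0, 0.707, 0.707, 0.0]
ft_force: [0.4, -0.4, -0.4]
gripper_width: 54.8
gripper_force: 37.4
```

arm_command(series=[[0, 0, 0.001, 0, 0, 0], [0, 0, 0.001, 0, 0, 0], [0, 0, 0, 0, 0, 0], [0, 0, 0, 0, 0, 0]])

```text
clock: 6.8
position: [436.4, 22.6, 47.8]
tcp_rot: [0.0, 0.707, 0.707, 0.0]
ft_force: [-3.8, 0.2, 13.1]
gripper_width: 54.9
gripper_force: 38.7
```

arm_command(series=[[0, 0, 0, 0, 0, 0], [0, 0, 0, 0, 0, 0], [0, 0, 0, 0, 0, 0], [0, 0, 0, 0, 0, 0], [0, 0, 0, 0, 0, 0], [0, 0, 0, 0, 0, 0]], gripper=1)

```text
clock: 7.4
position: [436.2, 22.6, 46.2]
tcp_rot: [-0.0, 0.707, 0.707, -0.0]
ft_force: [-0.1, -0.2, -0.6]
gripper_width: 85.5
gripper_force: 0.0
```

arm_command(series=[[0, 0, -0.015, 0, 0, 0], [0, 0, -0.035, 0, 0, 0], [0, 0, -0.035, 0, 0, 0], [0, 0, -0.035, 0, 0, 0], [-0.02, 0.025, -0.035, 0, 0, 0], [-0.03, 0.04, -0.025, 0, 0, 0], [-0.03, 0.04, 0, 0, 0, 0], [-0.02, 0.035, 0, 0, 0, 0], [-0.01, 0.025, 0, 0, 0, 0], [0, 0, 0, 0, 0, 0]])

```text
clock: 8.4
position: [600.2, -86.3, 222.5]
tcp_rot: [0.001, 0.708, 0.707, 0.0]
ft_force: [-0.7, -0.5, -0.3]
gripper_width: 85.8
gripper_force: 0.0
```

arm_command(series=[[0, 0, 0, 0, 0, 0], [0, 0, 0, 0, 0, 0]])

```text
clock: 8.6
position: [595.8, -83.6, 223.4]
tcp_rot: [-0.001, 0.707, 0.707, -0.0]
ft_force: [0.2, -0.4, 0.3]
gripper_width: 85.5
gripper_force: 0.0
```

```bash
python3 -c "
from h import *
s=look('wrist','w3'); look('side','s3'); print(-s['R'].T@s['t'])
from plant import arm;print(arm.get_state()['position'])"
```

```text
[594.7315136   -7.55274568 365.95077239]
[595.92639279 -83.51382905 223.90106728]
```

View pics/w3.png

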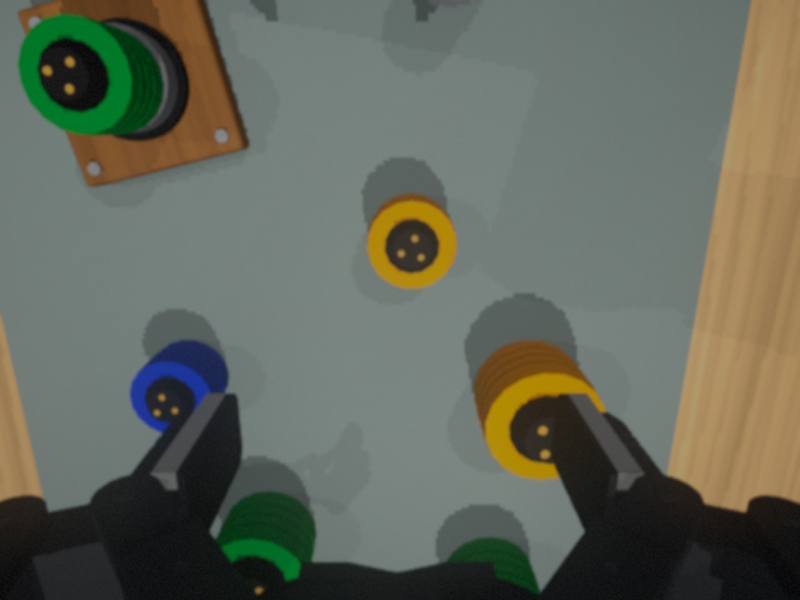

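Green is standing on the foot, with its top near (70,75). The amber rim is centred at (412,243) and its spigot end at (412,246).

```bash
python3 - <<'E'
from h import *; import pickle
s=pickle.load(open("w3.pkl","rb"));k=.7
p=lambda u,v,z:plane(s,u*k,v*k,z).round(1)
print('amber',p(412,243,40),p(412,246,50),p(367,243,40),p(457,243,40))
print('green',p(76,75,80),p(73,74,90))
E
```

```text
amber [603.8 -76.8  40. ] [603.5 -76.5  50. ] [576.1 -76.8  40. ] [631.5 -76.8  40. ]
green [436.1  16.   80. ] [440.3  15.6  90. ]
```

arm_command(series=[[0.007, 0.0078, 0.03, 0, 0, 0], [0, 0, 0.035, 0, 0, 0], [0, 0, 0.035, 0, 0, 0], [0, 0, 0.035, 0, 0, 0], [0, 0, 0.03, 0, 0, 0], [0, 0, 0.025, 0, 0, 0], [0, 0, 0.015, 0, 0, 0], [0, 0, 0.01, 0, 0, 0], [0, 0, 0, 0, 0, 0], [0, 0, 0, 0, 0, 0]])

```text
clock: 9.7
position: [605.2, -77.2, 9.5]
tcp_rot: [0.001, 0.707, 0.707, 0.0]
ft_force: [0.6, -0.1, 0.7]
gripper_width: 85.5
gripper_force: 0.0
```

arm_command(series=[[0, 0, 0, 0, 0, 0], [0, 0, 0, 0, 0, 0], [0, 0, 0, 0, 0, 0], [0, 0, 0, 0, 0, 0], [0, 0, 0, 0, 0, 0], [0, 0, 0, 0, 0, 0], [0, 0, 0, 0, 0, 0], [0, 0, 0, 0, 0, 0]], gripper=0)

```text
clock: 10.5
position: [605.6, -77.4, 10.0]
tcp_rot: [0.001, 0.707, 0.707, 0.001]
ft_force: [-0.8, 0.4, 6.0]
gripper_width: 55.2
gripper_force: 37.5
```

arm_command(series=[[0, 0, -0.02, 0, 0, 0], [0, 0, -0.035, 0, 0, 0], [0, 0, -0.035, 0, 0, 0], [0, 0, -0.035, 0, 0, 0], [0, -0.02, -0.035, 0, 0, 0], [0.002, -0.035, 0, 0, 0, 0], [0.002, -0.035, 0, 0, 0, 0], [0.002, -0.035, 0, 0, 0, 0], [0.001, -0.028, 0, 0, 0, 0], [0, -0.015, 0, 0, 0, 0]])

```text
clock: 11.5
position: [433.9, -69.6, 168.5]
tcp_rot: [-0.001, 0.707, 0.707, -0.0]
ft_force: [0.6, 0.9, 0.1]
gripper_width: 54.9
gripper_force: 37.6
```

arm_command(series=[[0, 0, 0, 0, 0, 0], [0, 0, 0, 0, 0, 0], [0, 0, 0, 0, 0, 0]])

```text
clock: 11.8
position: [438.7, -70.7, 168.9]
tcp_rot: [0.001, 0.707, 0.707, 0.001]
ft_force: [1.7, 0.0, -0.8]
gripper_width: 54.9
gripper_force: 37.6
```

```bash
python3 -c "
from h import *
s=look('wrist','w4'); print(-s['R'].T@s['t'])
from plant import arm;print(arm.get_state()['position'])"
```

```text
[437.1559525    5.52009548 311.36968719]
[438.49188641 -70.60009181 168.72471431]
```

View pics/w4.png

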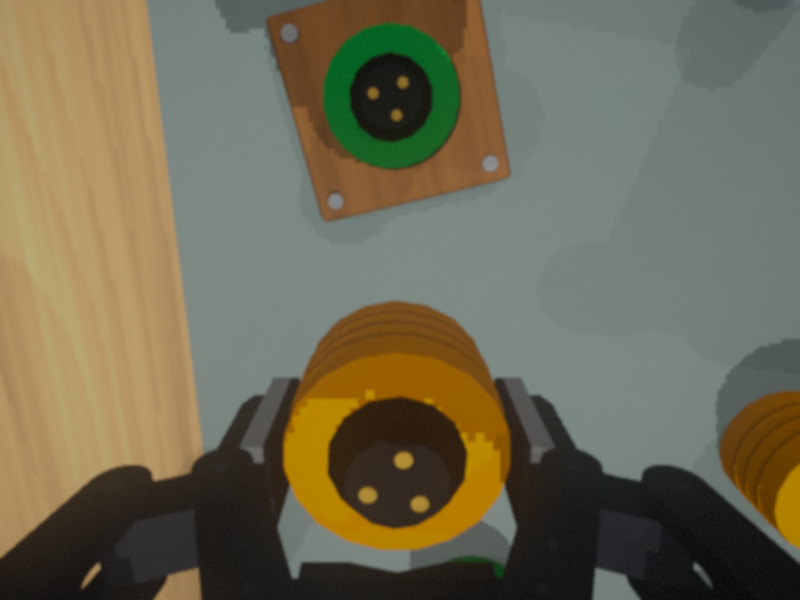

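Seated green's rim is centred at (392,97), and the held amber's rim at (397,451).

```bash
python3 - <<'E'
from h import *; import pickle
s=pickle.load(open("w4.pkl","rb"));k=.7
p=lambda u,v,z:plane(s,u*k,v*k,z).round(1)
print('green',p(392,97,80),p(391,97,90),p(323,97,80),p(461,97,80))
print('held',p(397,451,199),p(397,352,199),p(397,550,199),p(283,451,199),p(511,451,199))
E
```

```text
green [435.8  16.1  80. ] [435.5  15.6  90. ] [408.   16.1  80. ] [463.7  16.1  80. ]
held [437.5 -69.5 199. ] [437.5 -43.6 199. ] [437.5 -98.9 199. ] [410.  -69.4 199. ] [465.  -69.5 199. ]
```

arm_command(series=[[0.03, -0.0017, 0, 0, 0, 0], [0.03, 0, 0, 0, 0, 0], [0.0266, 0, 0, 0, 0, 0], [0, 0, 0.02, 0, 0, 0], [0, 0, 0.025, 0, 0, 0], [0, 0, 0.015, 0, 0, 0], [0, 0, 0.006, 0, 0, 0], [0, 0, 0.003, 0, 0, 0], [0, 0, 0, 0, 0, 0], [0, 0, 0, 0, 0, 0]])

```text
clock: 12.85
position: [436.0, 16.2, 100.3]
tcp_rot: [0.001, 0.707, 0.707, 0.0]
ft_force: [0.1, 0.6, -0.5]
gripper_width: 55.2
gripper_force: 37.6
```

arm_command(series=[[0, 0, 0.003, 0, 0, 0], [0, 0, 0.003, 0, 0, 0], [0, 0, 0.001, 0, 0, 0], [0, 0, 0.001, 0, 0, 0], [0, 0, 0, 0, 0, 0], [0, 0, 0, 0, 0, 0]])

```text
clock: 13.45
position: [435.1, 16.3, 91.7]
tcp_rot: [0.0, 0.707, 0.707, 0.0]
ft_force: [-0.0, 0.6, -0.4]
gripper_width: 54.9
gripper_force: 37.6
```

arm_command(series=[[0, 0, 0.001, 0, 0, 0], [0, 0, 0.001, 0, 0, 0], [0, 0, 0.0005, 0, 0, 0], [0, 0, 0, 0, 0, 0], [0, 0, 0, 0, 0, 0]])

```text
clock: 13.95
position: [435.3, 16.4, 90.0]
tcp_rot: [0.0, 0.707, 0.707, 0.0]
ft_force: [-1.6, -0.1, 6.4]
gripper_width: 55.0
gripper_force: 38.4
```

arm_command(series=[[0, 0, 0, 0, 0, 0], [0, 0, 0, 0, 0, 0], [0, 0, 0, 0, 0, 0], [0, 0, 0, 0, 0, 0], [0, 0, 0, 0, 0, 0], [0, 0, 0, 0, 0, 0]], gripper=1)

```text
clock: 14.55
position: [435.1, 16.4, 89.1]
tcp_rot: [-0.0, 0.707, 0.707, -0.0]
ft_force: [-0.6, -0.2, -0.1]
gripper_width: 85.0
gripper_force: 0.0
```

arm_command(series=[[0, 0, -0.015, 0, 0, 0], [0, 0, -0.035, 0, 0, 0], [0, 0, -0.035, 0, 0, 0], [0.01, 0.01, -0.035, 0, 0, 0], [0.03, 0.02, -0.015, 0, 0, 0], [0.035, 0.025, 0, 0, 0, 0], [0.035, 0.025, 0, 0, 0, 0], [0.035, 0.025, 0, 0, 0, 0], [0.035, 0.025, 0, 0, 0, 0], [0.035, 0.025, 0, 0, 0, 0]])

```text
clock: 15.55
position: [590.8, 232.9, 223.9]
tcp_rot: [0.0, 0.707, 0.707, -0.0]
ft_force: [0.8, -0.4, 0.6]
gripper_width: 85.1
gripper_force: 0.0
```

arm_command(series=[[0.03, 0.01, 0, 0, 0, 0], [0.02, 0.003, 0, 0, 0, 0], [0, 0, 0, 0, 0, 0], [0, 0, 0, 0, 0, 0], [0, 0, 0, 0, 0, 0]])

```text
clock: 16.05
position: [602.5, 280.0, 224.4]
tcp_rot: [0.0, 0.707, 0.707, -0.0]
ft_force: [-1.5, -0.2, -0.0]
gripper_width: 85.6
gripper_force: 0.0
```

```bash
python3 -c "
from h import *
s=look('wrist','w5'); print(-s['R'].T@s['t'])
from plant import arm;print(arm.get_state()['position'])"
```

```text
[601.31740906 356.27150308 366.853209  ]
[602.63250444 279.90832567 224.57130586]
```

View pics/w5.png

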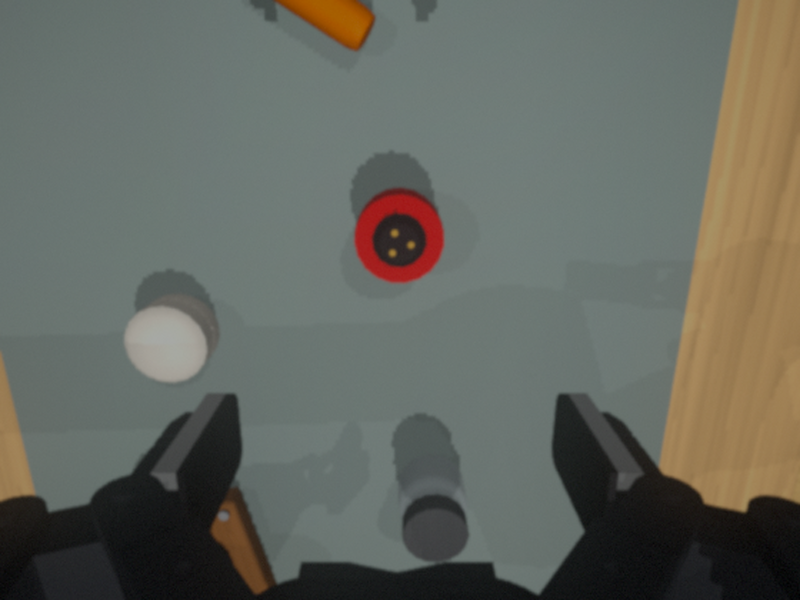

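Red's rim is centred at (399,236), and the cap's rim at about (166,344).

```bash
python3 - <<'E'
from h import *; import pickle
s=pickle.load(open("w5.pkl","rb"));k=.7
p=lambda u,v,z:plane(s,u*k,v*k,z).round(1)
print('red',p(399,236,40),p(399,239,50),p(355,236,40),p(443,236,40))
print('cap',p(166,344,30),p(124,344,30),p(208,344,30))
E
```

```text
red [602.7 290.7  40. ] [602.7 290.8  50. ] [575.6 290.7  40. ] [629.8 290.6  40. ]
cap [445.3 214.8  30. ] [416.9 214.8  30. ] [473.7 214.8  30. ]
```

arm_command(series=[[0.0107, 0, 0.03, 0, 0, 0], [0, 0, 0.035, 0, 0, 0], [0, 0, 0.035, 0, 0, 0], [0, 0, 0.035, 0, 0, 0], [0, 0, 0.03, 0, 0, 0], [0, 0, 0.025, 0, 0, 0], [0, 0, 0.015, 0, 0, 0], [0, 0, 0.01, 0, 0, 0], [0, 0, 0, 0, 0, 0], [0, 0, 0, 0, 0, 0]])

```text
clock: 17.1
position: [603.9, 292.1, 10.3]
tcp_rot: [0.0, 0.707, 0.707, 0.001]
ft_force: [1.2, -0.9, 0.1]
gripper_width: 85.7
gripper_force: 0.0
```

arm_command(series=[[0, 0, 0, 0, 0, 0], [0, 0, 0, 0, 0, 0], [0, 0, 0, 0, 0, 0], [0, 0, 0, 0, 0, 0], [0, 0, 0, 0, 0, 0], [0, 0, 0, 0, 0, 0], [0, 0, 0, 0, 0, 0], [0, 0, 0, 0, 0, 0]], gripper=0)

```text
clock: 17.9
position: [604.0, 292.4, 10.7]
tcp_rot: [0.001, 0.707, 0.707, 0.001]
ft_force: [-0.4, -0.2, 6.7]
gripper_width: 55.1
gripper_force: 37.6
```

arm_command(series=[[0, 0, -0.02, 0, 0, 0], [0, 0, -0.035, 0, 0, 0], [0, 0, -0.035, 0, 0, 0], [0, 0, -0.035, 0, 0, 0], [-0.01, -0.005, -0.035, 0, 0, 0], [-0.025, -0.012, -0.035, 0, 0, 0], [-0.035, -0.015, -0.005, 0, 0, 0], [-0.035, -0.015, 0, 0, 0, 0], [-0.035, -0.015, 0, 0, 0, 0], [-0.035, -0.015, 0, 0, 0, 0]])

```text
clock: 18.9
position: [524.9, 115.9, 209.0]
tcp_rot: [-0.0, 0.707, 0.707, -0.0]
ft_force: [0.5, -0.5, -1.3]
gripper_width: 55.0
gripper_force: 37.6
```

arm_command(series=[[-0.035, -0.015, 0, 0, 0, 0], [-0.035, -0.015, 0, 0, 0, 0], [-0.035, -0.015, 0, 0, 0, 0], [-0.035, -0.015, 0, 0, 0, 0], [-0.03, -0.015, 0, 0, 0, 0], [-0.017, -0.015, 0, 0, 0, 0], [0, 0, 0, 0, 0, 0], [0, 0, 0, 0, 0, 0], [0, 0, 0, 0, 0, 0]])

```text
clock: 19.8
position: [436.6, -69.3, 209.2]
tcp_rot: [0.0, 0.707, 0.707, 0.0]
ft_force: [0.2, 0.4, -1.3]
gripper_width: 55.0
gripper_force: 37.5
```

```bash
python3 -c "
from h import *
s=look('wrist','w6'); print(-s['R'].T@s['t'])
from plant import arm;print(arm.get_state()['position'])"
```

```text
[435.22344171   6.78071115 351.72024188]
[436.69277458 -69.18120736 209.14198788]
```

View pics/w6.png

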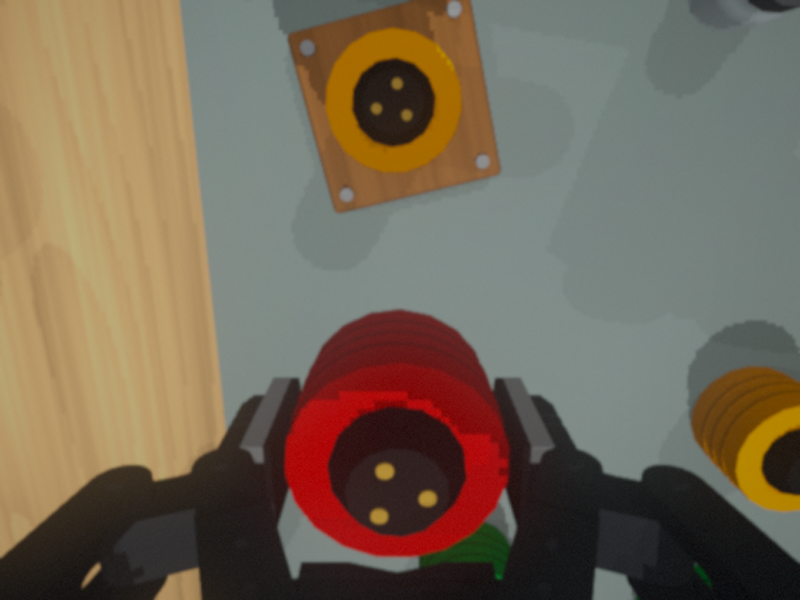

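The amber rim on the stack is centred at (394,99), and the held red's rim at (397,459).

```bash
python3 - <<'E'
from h import *; import pickle
s=pickle.load(open("w6.pkl","rb"));k=.7
p=lambda u,v,z:plane(s,u*k,v*k,z).round(1)
print('amber',p(394,99.5,120),p(394,101,130),p(326,99.5,120),p(462,99.5,120))
print('held',p(397,459,239),p(397,361,239),p(397,557,239))
E
```

```text
amber [434.4  16.6 120. ] [434.4  15.7 130. ] [406.9  16.6 120. ] [461.9  16.6 120. ]
held [435.4 -70.6 239. ] [435.4 -44.6 239. ] [ 435.5 -100.   239. ]
```

arm_command(series=[[0.03, -0.001, 0, 0, 0, 0], [0.03, 0, 0, 0, 0, 0], [0.0274, 0, 0, 0, 0, 0], [0, 0, 0.02, 0, 0, 0], [0, 0, 0.025, 0, 0, 0], [0, 0, 0.015, 0, 0, 0], [0, 0, 0.006, 0, 0, 0], [0, 0, 0.003, 0, 0, 0], [0, 0, 0, 0, 0, 0], [0, 0, 0, 0, 0, 0]])

```text
clock: 20.85
position: [435.9, 17.5, 140.9]
tcp_rot: [0.001, 0.707, 0.707, 0.001]
ft_force: [-0.4, 0.2, -0.8]
gripper_width: 55.0
gripper_force: 37.6
```

arm_command(series=[[0, 0, 0.003, 0, 0, 0], [0, 0, 0.003, 0, 0, 0], [0, 0, 0.001, 0, 0, 0], [0, 0, 0.001, 0, 0, 0], [0, 0, 0, 0, 0, 0], [0, 0, 0, 0, 0, 0]])

```text
clock: 21.45
position: [435.2, 17.4, 132.2]
tcp_rot: [0.0, 0.707, 0.707, 0.0]
ft_force: [-0.0, -0.8, -2.0]
gripper_width: 55.3
gripper_force: 37.6
```

arm_command(series=[[0, 0, 0.001, 0, 0, 0], [0, 0, 0.001, 0, 0, 0], [0, 0, 0, 0, 0, 0], [0, 0, 0, 0, 0, 0]])

```text
clock: 21.85
position: [435.3, 17.4, 130.6]
tcp_rot: [0.0, 0.707, 0.707, 0.0]
ft_force: [-1.4, -0.1, 4.2]
gripper_width: 55.1
gripper_force: 38.0
```

arm_command(series=[[0, 0, 0, 0, 0, 0], [0, 0, 0, 0, 0, 0], [0, 0, 0, 0, 0, 0], [0, 0, 0, 0, 0, 0], [0, 0, 0, 0, 0, 0], [0, 0, 0, 0, 0, 0]], gripper=1)

```text
clock: 22.45
position: [435.1, 17.5, 130.1]
tcp_rot: [-0.0, 0.707, 0.707, 0.0]
ft_force: [0.3, 0.5, 0.5]
gripper_width: 85.4
gripper_force: 0.0
```

arm_command(series=[[0, 0, -0.015, 0, 0, 0], [0, 0, -0.03, 0, 0, 0], [0, 0, -0.03, 0, 0, 0], [0, 0, -0.025, 0, 0, 0], [0.03, 0.002, 0, 0, 0, 0], [0.035, 0.002, 0, 0, 0, 0], [0.035, 0.002, 0, 0, 0, 0], [0.035, 0.002, 0, 0, 0, 0], [0.035, 0.002, 0, 0, 0, 0], [0.02, 0, 0, 0, 0, 0]])

```text
clock: 23.45
position: [445.1, 209.9, 230.1]
tcp_rot: [-0.0, 0.707, 0.708, 0.0]
ft_force: [0.9, -0.3, -0.1]
gripper_width: 85.1
gripper_force: 0.0
```

arm_command(series=[[0, 0, 0, 0, 0, 0], [0, 0, 0, 0, 0, 0], [0, 0, 0, 0, 0, 0]])

```text
clock: 23.75
position: [445.0, 206.5, 230.1]
tcp_rot: [0.0, 0.707, 0.707, -0.0]
ft_force: [-0.3, -0.8, 0.6]
gripper_width: 85.1
gripper_force: 0.0
```

```bash
python3 -c "
from h import *
s=look('wrist','w7'); print(-s['R'].T@s['t'])
from plant import arm;print(arm.get_state()['position'])"
```

```text
[443.7863521  282.76553983 372.51897867]
[445.0349202  206.39312855 230.12962189]
```

View pics/w7.png

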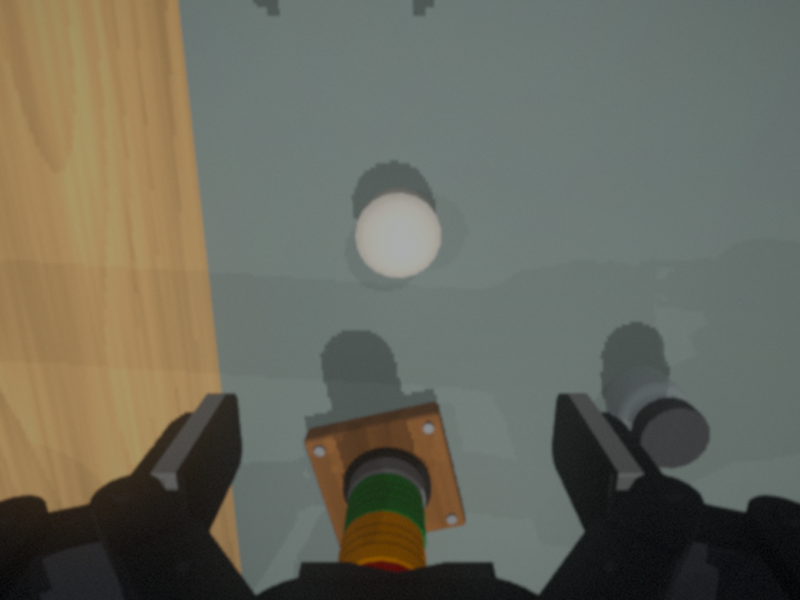

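The cap's rim is centred at (398,234), and the three stacked modules stand straight below it.

```bash
python3 - <<'E'
from h import *; import pickle
s=pickle.load(open("w7.pkl","rb"));k=.7
p=lambda u,v,z:plane(s,u*k,v*k,z).round(1)
print('cap',p(398,234.5,30),p(355,234.5,30),p(441,234.5,30))
E
```

```text
cap [444.6 215.1  30. ] [416.9 215.1  30. ] [472.3 215.   30. ]
```

arm_command(series=[[0.0087, 0, 0.03, 0, 0, 0], [0, 0, 0.035, 0, 0, 0], [0, 0, 0.035, 0, 0, 0], [0, 0, 0.035, 0, 0, 0], [0, 0, 0.035, 0, 0, 0], [0, 0, 0.03, 0, 0, 0], [0, 0, 0.015, 0, 0, 0], [0, 0, 0.01, 0, 0, 0], [0, 0, 0.002, 0, 0, 0], [0, 0, 0, 0, 0, 0]])

```text
clock: 24.8
position: [445.7, 215.8, 3.5]
tcp_rot: [0.0, 0.707, 0.707, 0.0]
ft_force: [-1.0, -0.2, 0.4]
gripper_width: 85.2
gripper_force: 0.0
```

arm_command(series=[[0, 0, 0, 0, 0, 0], [0, 0, 0, 0, 0, 0], [0, 0, 0, 0, 0, 0], [0, 0, 0, 0, 0, 0], [0, 0, 0, 0, 0, 0], [0, 0, 0, 0, 0, 0], [0, 0, 0, 0, 0, 0], [0, 0, 0, 0, 0, 0]], gripper=0)

```text
clock: 25.6
position: [445.8, 216.4, 4.4]
tcp_rot: [0.001, 0.707, 0.707, 0.001]
ft_force: [-0.6, -0.1, 5.4]
gripper_width: 54.8
gripper_force: 36.4
```

arm_command(series=[[0, 0, -0.02, 0, 0, 0], [0, 0, -0.035, 0, 0, 0], [0, 0, -0.035, 0, 0, 0], [0, 0, -0.035, 0, 0, 0], [0, 0, -0.035, 0, 0, 0], [0, 0, -0.035, 0, 0, 0], [0, 0, -0.03, 0, 0, 0], [-0.015, 0, -0.02, 0, 0, 0], [-0.03, -0.001, 0, 0, 0, 0], [-0.035, -0.002, 0, 0, 0, 0]])

```text
clock: 26.6
position: [442.4, 136.1, 249.3]
tcp_rot: [0.001, 0.706, 0.708, 0.001]
ft_force: [-0.3, 0.6, -1.1]
gripper_width: 54.9
gripper_force: 37.5
```

arm_command(series=[[-0.035, -0.002, 0, 0, 0, 0], [-0.035, -0.002, 0, 0, 0, 0], [-0.035, -0.002, 0, 0, 0, 0], [-0.035, -0.001, 0, 0, 0, 0], [-0.035, 0, 0, 0, 0, 0], [-0.03, 0, 0, 0, 0, 0], [0, 0, 0, 0, 0, 0], [0, 0, 0, 0, 0, 0], [0, 0, 0, 0, 0, 0]])

```text
clock: 27.5
position: [434.8, -67.9, 248.2]
tcp_rot: [-0.0, 0.707, 0.707, 0.0]
ft_force: [0.9, 0.1, -2.0]
gripper_width: 55.0
gripper_force: 37.5
```

```bash
python3 -c "
from h import *
s=look('wrist','w8'); print(-s['R'].T@s['t'])
from plant import arm;print(arm.get_state()['position'])"
```

```text
[433.5057624    8.10770073 390.76650794]
[434.89170929 -67.77863516 248.20973969]
```

View pics/w8.png

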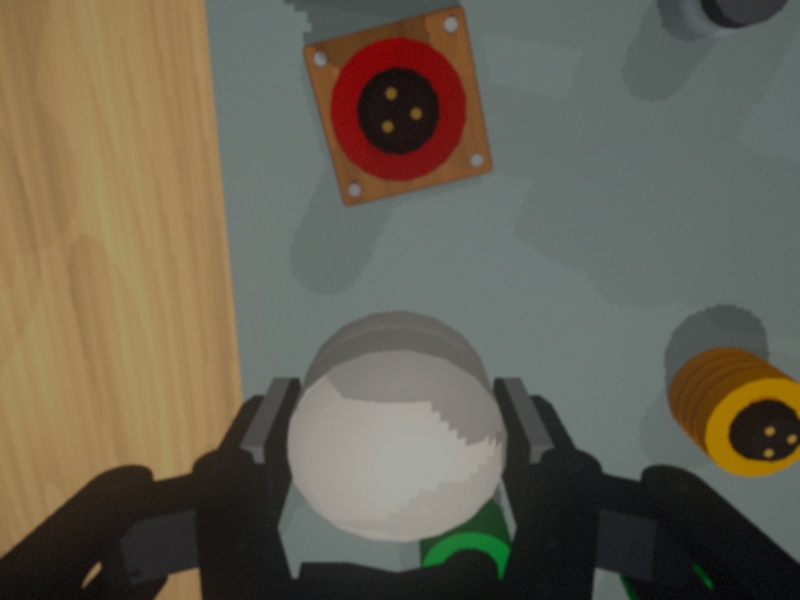

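Red's rim on the stack is centred at (398,109), and the held cap's rim at about (397,446).

```bash
python3 - <<'E'
from h import *; import pickle
s=pickle.load(open("w8.pkl","rb"));k=.7
p=lambda u,v,z:plane(s,u*k,v*k,z).round(1)
print('red',p(398.5,109.5,160),p(398.5,110,170),p(331,109,160),p(466,109,160))
print('held',p(397,446,274),p(397,350,274),p(397,540,274),p(289,446,274),p(506,446,274))
E
```

```text
red [434.3  14.2 160. ] [434.3  13.7 170. ] [407.   14.4 160. ] [461.7  14.4 160. ]
held [433.7 -68.2 274. ] [433.6 -42.3 274. ] [433.7 -96.9 274. ] [406.7 -68.2 274. ] [460.8 -68.2 274. ]
```

arm_command(series=[[0.03, 0.0004, 0, 0, 0, 0], [0.03, 0, 0, 0, 0, 0], [0.0235, 0, 0, 0, 0, 0], [0, 0, 0.02, 0, 0, 0], [0, 0, 0.025, 0, 0, 0], [0, 0, 0.02, 0, 0, 0], [0, 0, 0.006, 0, 0, 0], [0, 0, 0.003, 0, 0, 0], [0, 0, 0, 0, 0, 0], [0, 0, 0, 0, 0, 0]])

```text
clock: 28.55
position: [436.3, 14.7, 175.1]
tcp_rot: [0.001, 0.707, 0.707, 0.001]
ft_force: [-0.5, -0.4, -0.5]
gripper_width: 55.1
gripper_force: 37.5
```

arm_command(series=[[0, 0, 0.003, 0, 0, 0], [0, 0, 0.003, 0, 0, 0], [0, 0, 0.001, 0, 0, 0], [0, 0, 0.001, 0, 0, 0], [0, 0, 0, 0, 0, 0], [0, 0, 0, 0, 0, 0]])

```text
clock: 29.15
position: [435.6, 14.6, 166.2]
tcp_rot: [0.0, 0.707, 0.707, 0.0]
ft_force: [0.0, 0.0, -0.9]
gripper_width: 54.9
gripper_force: 37.5
```

arm_command(series=[[0, 0, 0.001, 0, 0, 0], [0, 0, 0.001, 0, 0, 0], [0, 0, 0.0005, 0, 0, 0], [0, 0, 0, 0, 0, 0], [0, 0, 0, 0, 0, 0]])

```text
clock: 29.65
position: [435.7, 14.6, 164.3]
tcp_rot: [0.0, 0.707, 0.707, 0.0]
ft_force: [-1.4, 0.5, 5.6]
gripper_width: 54.9
gripper_force: 38.0
```

Contact came at the expected height, so I'll release, lift away and check.

arm_command(series=[[0, 0, 0, 0, 0, 0], [0, 0, 0, 0, 0, 0], [0, 0, 0, 0, 0, 0], [0, 0, 0, 0, 0, 0], [0, 0, 0, 0, 0, 0], [0, 0, 0, 0, 0, 0]], gripper=1)

```text
clock: 30.25
position: [435.5, 14.7, 163.6]
tcp_rot: [-0.0, 0.707, 0.707, 0.0]
ft_force: [1.1, -0.2, 0.2]
gripper_width: 85.2
gripper_force: 0.0
```

arm_command(series=[[0, 0, -0.015, 0, 0, 0], [0, 0, -0.03, 0, 0, 0], [0, 0, -0.03, 0, 0, 0], [0, 0, -0.025, 0, 0, 0], [0.025, 0, -0.01, 0, 0, 0], [0.025, 0, 0, 0, 0, 0], [0.025, 0, 0, 0, 0, 0], [0.025, 0, 0, 0, 0, 0], [0.02, 0, 0, 0, 0, 0], [0, 0, 0, 0, 0, 0]])

```text
clock: 31.25
position: [435.3, 136.5, 273.6]
tcp_rot: [-0.0, 0.706, 0.708, 0.0]
ft_force: [-0.7, 0.0, -0.2]
gripper_width: 85.1
gripper_force: 0.0
```

```bash
python3 -c "
from h import *; import cv2,numpy as np
a=look('scene','f1')['color'];b=look('side','f2')['color']
f=lambda c:cv2.resize(c[:,:,::-1],(400,600),interpolation=cv2.INTER_CUBIC)
cv2.imwrite('pics/f.png',np.hstack([f(a[80:260,180:300]),f(b[110:290,195:315])]))"
```

```text
(no output)
```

View pics/f.png

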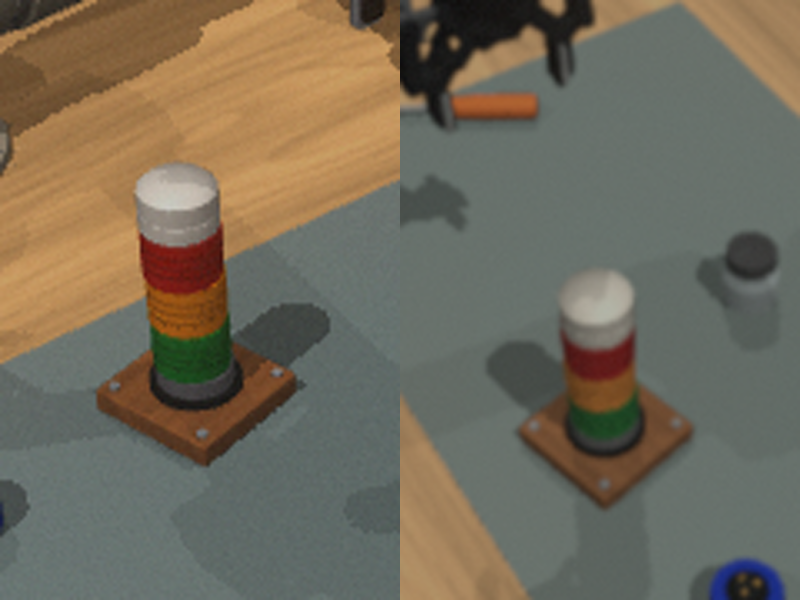

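Both views show the full stack upright with no gaps: cap, red, amber, green, foot, from about (178,190) down to (195,385) in the left crop. The gripper is clear, so I'll hand it in.

```bash
python3 -c "
from plant import arm; print(arm.sign_off())"
```

```text
the job is handed in; nothing more can be done
None
```

The stack light is built on the foot in the order green, amber, red, white cap; each piece met contact at its seated height and was let go, the spares were not touched, and the job was handed in at about 31 s.

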